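Hold the honey jar in the trigger clamp

TASK

The lid of the red-capped honey jar is stuck: stand the jar upright in the trigger clamp on the worktop, in front of its V-shaped stop, and let go of it. Then squeeze and release the clamp's trigger again and again, so that the ratchet drives the sprung jaw up to the jar and its pad springs back clearly but does not bottom out, holding the jar firmly in the V without crushing it. Move the jaw only with the trigger, leave the other things alone, and finish while still holding the trigger squeezed.

Things in the scene. Friction and masses are not known exactly. Their poses are not given: they have to be found in the camera images.
- jar_clamp: bench clamp fixed to the worktop. Origin on the worktop under the trigger's pivot; x runs along the rod from the grip to the V stop, z up. In mm: wooden board x -62..200, y +-45, 8 thick; metal housing x -45..35, y +-15, up to z 100; rod at z 40, its tail back to x -128 + ram; pistol grip (fixed) x -36..-20, y +-12, up to z 166; trigger pivot at x 0, z 88; V stop up to z 58, faces swung 35 deg
- clamp_seat (a point): point on the top of the base board (8 mm above the worktop) where the jar's axis stands when the jar is home in the V: x 144 mm in the clamp's frame
- handle_grip (a point): centre of the fixed pistol grip, 138 mm above the worktop, at x -28 mm in the clamp's frame; the grip is 16 mm thick along the clamp's x and 24 mm wide. Fingers that close symmetrically along the clamp's x are best centred at x -21 mm (one behind the grip, one in front of the trigger; half-way when squeezed) and opened 76 mm or more to let the trigger fully out
- trigger_grip (a point): centre of the trigger blade 50 mm from its pivot, where fingers squeeze it from above; blade 9 mm thick, 20 mm wide, its top 80 mm from the pivot, in front of the pistol grip. At x +10 mm, z 137 mm in the clamp's frame at rest, at x -10 mm when squeezed. From the rear face of the grip to the front face of the trigger: 51 mm at rest, 30 mm squeezed
- clamp_trigger (a joint): trigger angle, rad: 0 at rest, 0.42 fully squeezed; springs back (2 to 3.5 N at the blade). Teeth are 4.2 mm apart: a full squeeze drives the jaw about 8 mm when free (up to 12), 4 to 8 mm against the jar, after up to 4 mm of slack. It takes about 9 N at the blade when the jaw is free, up to 14 N against the jar. On release the pawl clicks back and the jaw stays, held by 9 N of friction; loaded, it creeps back under 0.7 mm/s
- clamp_ram (a joint): how far the ram has been driven forward out of the housing, m: 0 to 0.066; starts at 0 to 0.024
- clamp_pad (a joint): how far the sprung pad is pressed back towards the ram's plate, m: 0 free, 0.018 bottomed out. Its spring starts at 3 N and adds 0.25 N per mm. The visible space between pad plate and ram plate is 18 mm less this. The jar is held well from 2 to 14 mm; more than 16 mm counts as crushed
- jaw_face (a point): centre of the front face of the rubber pad (50 mm wide, 36 mm high), 36 mm above the worktop; x = 72 mm + ram - pad in the clamp's frame, so 20 to 44 mm short of the seated jar at the start
- jar_mid (a point): centre (half-way up) of the honey jar: glass jar with a red cap, 58 mm across the cap, 56 mm across the glass, 68 mm tall, about 0.22 kg, loose, upright on the worktop; its z axis is up
- clip_jar_mid (a point): bystander: glass jar with a wire clip and no red cap, 73 x 62 x 70 mm; the point is half-way up
- teacup_mid (a point): bystander: cream teacup, 91 x 122 x 72 mm; the point is half-way up
- salt_cellar_mid (a point): bystander: small round grey-green salt pot, 63 mm across, 36 mm tall; the point is half-way up
Things that resemble listed ones, but are neither listed nor needed, are in the scene too. Of the things that look like the part that bears jar_mid, take the one that is farthest from the robot's base at the start.

How it is judged (in metres and radians):
On the way, in this order (a step that is already met when the one before it is completed fails the run):
1. the jar stands upright on the clamp's board between jaw and stop, let go (x of jar_mid in the frame of jar_clamp between 0.09 and 0.152 m and y of jar_mid in the frame of jar_clamp between -0.02 and 0.02 m and angle between jar_mid's own z axis and vertical below 0.12 rad and z of jar_mid in the frame of jar_clamp between 0.036 and 0.052 m and contact force between the fingers and honey_jar below 0.1 N), for 0.2 s.
2. the trigger is squeezed by the fingers (value of joint clamp_trigger above 0.18 rad and contact force between the fingers and clamp_trigger above 1 N), for 0.04 s.
3. the trigger is let out again to pump (value of joint clamp_trigger below 0.12 rad), for 0.04 s.
At the end, for the whole second after the job is handed in: the program has ended with the fingers still pressing the trigger (over 1 N, trigger squeezed more than 0.06 rad); the jar stands upright (within 0.12 rad) on the board in the V (axis within 16 mm of the seat point), untouched by the robot, pressed by the pad (pad sprung back 2 to 14 mm, over 1.5 N) (horizontal distance between jar_mid and clamp_seat below 0.016 m and angle between jar_mid's own z axis and vertical below 0.12 rad and z of jar_mid in the frame of jar_clamp between 0.036 and 0.052 m and value of joint clamp_pad between 0.002 and 0.014 m and contact force between each of clamp_pad, jar_clamp and honey_jar above 1.5 N and value of joint clamp_trigger above 0.06 rad and contact force between the fingers and clamp_trigger above 1 N and contact force between the fingers and honey_jar below 0.1 N); the arm keeps its last pose, push and grip.
It fails at once if the jar is crushed: the pad is sprung back more than 16 mm (value of joint clamp_pad above 0.016 m).
It fails at once if the jaw is pushed directly by the robot (contact force between any of the arm, the fingers and clamp_ram above 6 N).
It fails at once if the jar is tipped over (angle between jar_mid's own z axis and vertical above 0.7 rad).
It fails at once if a bystander (clip jar, teacup or salt pot) is moved more than 3 cm (distance of any of clip_jar_mid, teacup_mid, salt_cellar_mid from where it was at the start of the episode above 0.03 m).
It also fails if it takes over 72 s, if anything falls off the work surface, if the arm or the gripper's body presses on something with over 40 N, if the wrist force passes 120 N, or if a joint passes its speed limit or range.

ROBOT

A 6-joint arm with a two-finger parallel gripper is mounted at the origin on a cart in front of the work surface, level with it; the furniture and walls round the work are solid. World frame = base frame: x ahead of the robot, y to its left, z up, the work surface at z = 0. Lengths are in mm, angles in rad, forces in N, time in s.
With the tool pointing down it reaches from about 300 to 775 mm from the base axis. Payload 14.6 kg.
Tool frame: the origin (TCP) lies between the finger pads; the fingertips stand 25 mm ahead of it and the grasp point (between the pads) lies 6 mm ahead of it; z points along the fingers, y is the line along which they close (so a half turn about z gives the same grasp; the last joint's range is limited). The gripper opens to 94 mm and grips with 3 to 60 N. Pads are 16 mm wide; open, the fingers measure 119 mm over their backs; the gripper's body (75 mm by 177 mm) begins 78 mm behind the grasp point.
Start: joints at [1.106, 0.3, 1.521, -0, 1.321, -0.067], TCP at [213.062, 507.045, 230.446] pointing down, gripper open.
Joint ranges: [-3.03, 3.03], [-0.79, 2.21], [0.23, 2.52], [-1.04, 4.18], [0, 3.07], [-2.55, 2.55]. Speed limits (rad/s): [2.22, 2.22, 2.57, 3.14, 3.14, 3.14].

INTERFACE

Orientations are given as [roll, pitch, yaw] about the fixed x, y, z axes, in that order (R = Rz(yaw) Ry(pitch) Rx(roll)).
In Python, from cell import manip gives the robot as it stands. The module is installed in compiled form; this text tells all that it offers.
- The arm moves only by the tool step_arm, never from a script. Its argument "series" is one flat list of numbers, 5 for each row, row after row: the shift along the world's x, y, z in mm, then the turn about the world's z in rad, then the closure, from 0 (fully open) to 1 (shut). In form: [dx, dy, dz, spin, jaw, dx, dy, dz, spin, jaw, ...]. A call has 1 to 20 rows; each row shifts and turns the commanded pose from where the row before left it; what a row does not reach is not made up. A row lasts 1/8 s, in which the tool goes at most 62.5 mm and 10.7 degrees, less where a joint would pass 70% of its speed; a pose out of reach is approached as far as the arm can. A call is refused whole if a number of a shift passes 62.5 or a number of a turn 0.188, either way. A call with a gripper value outside its range is refused whole. The fingers move at their own pace and stop on an object; "squeeze" is the grip in N (left out, the last holds). Time passes only in rows, so rows that do not move let the fingers close. It gives the time, the measured TCP pose, the force, the opening and the grip force at its end, in the units of the state.
- manip.read_state(): the state, without advancing time (a new reading comes with each control period).
- manip.camera(name): name is "scene" or "top" or "wrist"; returns (picture, depth): 400x640x3 uint8, blue, green, red; 400x640 float32, mm along the optical axis (not along the pixel's ray), 0 where there is no reading.
- manip.camera_info(name): a dict with "fovy" (degrees; the focal length in pixels is half the picture's height over the tangent of half this angle, whatever the lens; pixels are square), "cx", "cy" (the principal point, pixels), "k1" (the pictures are not rectified: a ray, as slopes to the right and down, at radius r is drawn at 1 + k1 r^2 times it, then the intrinsics apply), "eye" and "orientation" of the camera in the world. Camera axes: x right, y down, z forward; pixel columns grow to the right and rows downward; lengths in mm; the calibration is good to about 2 mm. A picture is of the moment at which its call begins: read the wrist's pose just before it. camera_info takes no time and is no camera call; for the wrist camera it gives the pose at the moment of the call.
- manip.sign_off(): hands the job in; it is judged then, once.
The state is a dict: "clock": time; "joints": joint angles; "qd": joint speeds; "effort": joint torques, N m; "eef_pos": TCP position; "eef_rot": TCP orientation; "wrist_force": force on the tool from outside, world axes, zero at the start; "moment": the same for the moment, N m; "finger_gap": finger opening in mm; "finger_force": force on a finger pad.
Only numpy, scipy, OpenCV 4.12 (cv2) and the standard library are available. Lean on these libraries where they do the work, as an engineer would, in place of code of your own. Each camera call takes 0.05 s, during which the arm holds its last target. There are 200 camera calls.

## Working session

There is one attempt and no reset: what is moved stays moved. The work goes in short steps, Python scripts to look and compute and a tool call to move; the robot and the scene stay as the last step left them, time stands still between calls to the robot, and variables do not carry over. Pictures are saved under pics/ and viewed, at most 10 in all, crops included, and the job is handed in when it is done.

Besides the shell and the picture viewer there is one more tool, called after "Emit:" as a command line: name --argument value ..., lists and objects as JSON in quotes. step_arm: Moves the arm, as the interface text tells. Its arguments: {"type":"object","properties":{"series":{"type":"array"},"squeeze":{"type":"number"}},"required":["series"]}

```bash
mkdir -p pics
cat > h.py <<'E'
import numpy as np, cv2
from scipy.spatial.transform import Rotation as R
from cell import manip
def cam(name):
    info=manip.camera_info(name); im,d=manip.camera(name); return im,d,info
def Rm(o):
    o=np.array(o,float)
    return o if o.shape==(3,3) else R.from_euler('xyz',o).as_matrix()
def pts(d,info):
    h,w=d.shape; f=h/2/np.tan(np.radians(info['fovy'])/2)
    K=np.array([[f,0,info['cx']],[0,f,info['cy']],[0,0,1]])
    u,v=np.meshgrid(np.arange(w),np.arange(h))
    p=np.stack([u,v],-1).reshape(-1,1,2).astype(float)
    s=cv2.undistortPoints(p,K,np.array([info['k1'],0,0,0,0.])).reshape(h,w,2)
    c=np.dstack([s*d[...,None],d])
    P=c@Rm(info['orientation']).T+np.array(info['eye']); P[d==0]=np.nan
    return P
E
python3 - <<'E'
from h import *
for n in ('scene','top'):
    im,d,i=cam(n); print(n,i); cv2.imwrite(f'pics/{n}0.png',im); np.savez(f'{n}0.npz',im=im,P=pts(d,i))
print(manip.read_state())
E
```

```text
scene {'fovy': 53.99953392010292, 'cx': 319.7435156049213, 'cy': 204.03391827443724, 'k1': -0.008548843774214974, 'eye': array([-131.61373674, -264.09155608,  580.80141457]), 'orientation': array([-2.09565318, -0.02353883, -1.0114591 ])}
top {'fovy': 49.51406891239883, 'cx': 322.6367842592514, 'cy': 206.34067685160312, 'k1': -0.09094094842446343, 'eye': array([420.40666485, 149.00537261, 942.80771012]), 'orientation': array([-3.00300341, -0.00966115, -1.57183927])}
{'clock': 0.1, 'joints': array([ 1.10639796e+00,  3.00424391e-01,  1.52147539e+00, -1.44774470e-05,
        1.32072342e+00, -6.65852633e-02]), 'qd': array([ 0.00094106, -0.00054205, -0.00138166,  0.00015891, -0.0009085 ,
        0.00126347]), 'effort': array([ 1.76840651e-03, -5.32644296e+01, -3.53279579e+01,  7.10426434e-02,
        2.34771747e-02, -5.97395865e-05]), 'eef_pos': array([212.98090414, 506.87323619, 229.95665325]), 'eef_rot': array([-3.14056345e+00, -5.45765832e-05,  2.74378311e+00]), 'wrist_force': array([-0.57972392,  1.04256674, -0.20528733]), 'moment': array([-0.00656297, -0.04631412,  0.01173608]), 'finger_force': 0.0, 'finger_gap': 94.21753535985067}
```

View pics/top0.png

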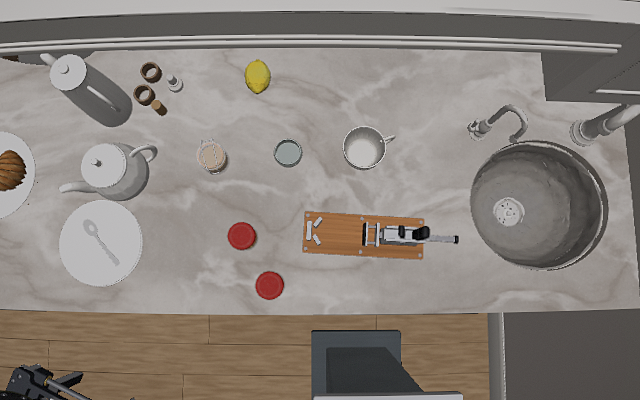

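View pics/scene0.png

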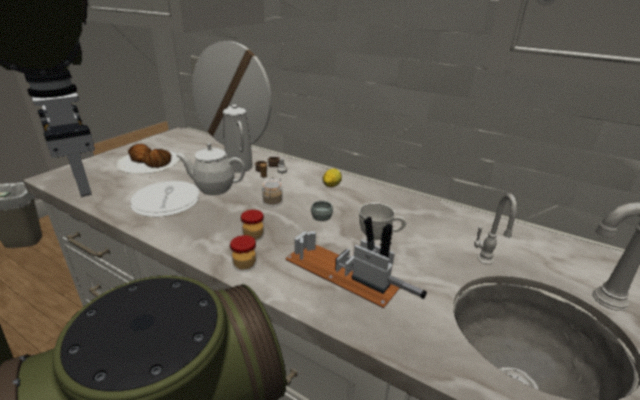

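The top view shows two red caps at (242,236) and (270,285). The clamp's board spans columns 303–425, with the V at the left end, the grip near (420,233), the jaw near (370,233), and the clip jar, salt pot and cup above. Next I'll measure these.

Run:
```python
from h import *
z=np.load('top0.npz'); im,P=z['im'],z['P']
hsv=cv2.cvtColor(im,cv2.COLOR_BGR2HSV); H,S,V=cv2.split(hsv)
m=(((H<6)|(H>172))&(S>150)).astype(np.uint8)
n,l,st,c=cv2.connectedComponentsWithStats(m)
for k in range(1,n):
    if st[k,4]>150:
        q=P[l==k]; q=q[q[:,2]>np.nanmax(q[:,2])-8]
        a=(np.nanmin(q,0)+np.nanmax(q,0))/2; print('red',c[k].round(),a.round(1),np.nanmedian(q,0).round(1),np.ptp(q,0).round(1),np.hypot(*a[:2]).round())
# board: brown
m=((H>5)&(H<20)&(S>110)&(P[...,2]>2)&(P[...,2]<14)).astype(np.uint8); m[:,:295]=0;m[:,435:]=0;m[300:]=0
q=P[m>0]; print(len(q),np.median(q[:,2]))
r=cv2.minAreaRect(q[:,:2].astype(np.float32)); print(r,cv2.boxPoints(r).round(1))
for nm,(u,v) in dict(clip=(212,155),salt=(288,153),cup=(364,147),grip=(420,233),trig=(402,231)).items(): print(nm,P[v,u].round(1))
# objects by height
m=(P[...,2]>25)&(P[...,0]>250)&(P[...,0]<520)&(P[...,1]<420)&(P[...,1]>-150)
n,l,st,c=cv2.connectedComponentsWithStats(m.astype(np.uint8))
for k in range(1,n):
    if st[k,4]>60: q=P[l==k]; print(c[k].round(),q.min(0).round(),q.max(0).round())
```

```text
red [241. 236.] [483.  305.6  69.3] [483.7 306.1  67.7] [54.9 53.3  8. ] 572.0
red [269. 285.] [383.1 247.5  68.8] [384.1 247.5  67.8] [53.5 52.1  8. ] 456.0
3395 7.588003402682034
((488.6414794921875, 51.79285430908203), (260.18243408203125, 88.6861572265625), 86.39176177978516) [[436.2 -75.2]
 [524.7 -80.8]
 [541.1 178.8]
 [452.6 184.4]]
clip [650.8 371.1  65.7]
salt [670.6 216.6   6.5]
cup [684.4  47.5   7.3]
grip [481.3 -37.9 151.3]
trig [483.9  -1.8 165.5]
[309. 230.] [475. 164.  29.] [514. 175.  59.]
[242. 236.] [454. 278.  26.] [511. 332.  73.]
[403. 235.] [ 462. -143.   25.] [512.  58. 169.]
[269. 285.] [356. 220.  26.] [412. 276.  73.]
```

Emit:
step_arm --series '[34,-25,0,-0.155,0,34,-25,0,-0.155,0,34,-25,0,-0.155,0,34,-25,0,-0.155,0,34,-25,0,-0.155,0,34,-25,0,-0.155,0,33,-25,-15,-0.155,0,33,-26,-25,-0.15,0,0,0,0,0,0,0,0,0,0,0]'

```text
clock: 1.35
eef_pos: [482.8, 306.3, 190.6]
eef_rot: [-3.141, -0.0, 1.51]
wrist_force: [0.2, -0.4, 0.8]
finger_gap: 94.1
finger_force: 0.0
```

```bash
cat > red.py <<'E'
from h import *
import sys
s=manip.read_state(); im,d,i=cam('wrist'); P=pts(d,i); cv2.imwrite(f'pics/{sys.argv[1]}.png',im); np.savez(sys.argv[1]+'.npz',im=im,P=P)
print(s['clock'],s['eef_pos'].round(1),s['eef_rot'].round(3),s['finger_gap'])
H,S,V=cv2.split(cv2.cvtColor(im,cv2.COLOR_BGR2HSV))
m=(((H<6)|(H>172))&(S>150)).astype(np.uint8)
n,l,st,c=cv2.connectedComponentsWithStats(m)
for k in range(1,n):
    if st[k,4]>300:
        q=P[l==k]; q=q[np.isfinite(q[:,2])]; t=q[q[:,2]>np.percentile(q[:,2],95)-4]
        print('red',c[k].round(),st[k],cv2.minEnclosingCircle(t[:,:2].astype(np.float32)),np.median(t[:,2]))
E
python3 red.py w1
```

```text
1.35 [482.8 306.3 190.6] [-3.141 -0.     1.51 ] 94.05995359666097
red [320. 200.] [ 291  170   60   61 2841] ((484.339111328125, 306.6655578613281), 27.850263595581055) 66.7817473549238
red [240. 271.] [221 243  32  49 661] ((435.14739990234375, 305.2686767578125), 4.28386116027832) 177.09244596864443
```

Emit:
step_arm --series '[1.5,0.5,-33,0,0,0,0,-33,0,0,0,0,-33,0,0,0,0,-33,0,0,0,0,0,0,0,0,0,0,0,0.5,0,0,0,0,0.7,0,0,0,0,0.7,0,0,0,0,0.7,0,0,0,0,0.7]' --squeeze 20

```text
clock: 2.65
eef_pos: [484.7, 306.6, 58.8]
eef_rot: [3.141, -0.0, 1.509]
wrist_force: [-0.4, 0.1, 3.6]
finger_gap: 56.5
finger_force: 20.0
```

Emit:
step_arm --series '[0,0,20,0,0.7,0,0,40,0,0.7,0,0,40,0,0.7,2,-46,0,0,0.7,2,-46,0,0,0.7,2,-47,0,0,0.7,2,-47,0,0,0.7,0,0,0,0,0.7,0,0,0,0,0.7]'

```text
clock: 3.78
eef_pos: [492.5, 120.8, 158.3]
eef_rot: [-3.141, -0.0, 1.508]
wrist_force: [0.2, 0.3, -3.3]
finger_gap: 56.1
finger_force: 20.0
```

```bash
python3 red.py w2
python3 - <<'E'
from h import *
z=np.load('top0.npz');P=z['P'];o=np.array([484.3,-17.1]);a=np.radians(86.39);u=np.array([np.cos(a),np.sin(a)]);v=np.array([-u[1],u[0]])
Q=np.dstack([(P[...,:2]-o)@u,(P[...,:2]-o)@v,P[...,2]])
for x0 in range(-50,205,4):
    s=Q[(Q[...,0]>=x0)&(Q[...,0]<x0+4)&(abs(Q[...,1])<60)&(Q[...,2]>14)]
    if len(s): print(x0,len(s),'y',s[:,1].min().round(),s[:,1].max().round(),'z',s[:,2].min().round(),s[:,2].max().round())
E
```

```text
3.775 [492.5 120.8 158.3] [-3.141 -0.     1.508] 56.13440341107673
red [167.  58.] [ 129   18   77   80 4739] ((385.7153015136719, 247.61134338378906), 28.122838973999023) 66.51427344997069
red [318. 259.] [ 263  210  111   92 8376] ((492.01470947265625, 122.52490234375), 28.750207901000977) 166.2159352364532
-46 7 y 8.0 16.0 z 22.0 102.0
-42 11 y 12.0 16.0 z 20.0 103.0
-38 18 y -10.0 17.0 z 21.0 165.0
-34 36 y -11.0 16.0 z 19.0 168.0
-30 47 y -15.0 17.0 z 19.0 169.0
-26 74 y -14.0 17.0 z 17.0 169.0
-22 131 y -14.0 17.0 z 18.0 163.0
-18 40 y -14.0 17.0 z 16.0 103.0
-14 38 y -14.0 18.0 z 17.0 101.0
-10 17 y -14.0 18.0 z 17.0 103.0
-6 29 y -16.0 17.0 z 20.0 101.0
-2 15 y 8.0 16.0 z 18.0 117.0
2 22 y 3.0 17.0 z 18.0 135.0
6 39 y -10.0 17.0 z 21.0 149.0
10 57 y -14.0 17.0 z 20.0 165.0
14 62 y -14.0 17.0 z 18.0 167.0
18 69 y -14.0 17.0 z 16.0 168.0
22 38 y -13.0 18.0 z 16.0 103.0
26 38 y -17.0 16.0 z 17.0 103.0
30 53 y -16.0 16.0 z 18.0 102.0
34 46 y -13.0 14.0 z 15.0 100.0
38 15 y -15.0 6.0 z 44.0 53.0
42 45 y -23.0 25.0 z 19.0 57.0
46 66 y -24.0 25.0 z 19.0 56.0
50 10 y -17.0 20.0 z 35.0 42.0
54 11 y -19.0 21.0 z 36.0 39.0
58 11 y -19.0 19.0 z 36.0 41.0
62 10 y -19.0 19.0 z 38.0 54.0
66 51 y -23.0 26.0 z 32.0 59.0
70 69 y -21.0 23.0 z 21.0 54.0
158 3 y 24.0 26.0 z 16.0 56.0
162 19 y -27.0 29.0 z 28.0 60.0
166 30 y -27.0 29.0 z 15.0 60.0
170 31 y -23.0 23.0 z 15.0 61.0
174 23 y -18.0 20.0 z 17.0 61.0
178 11 y -12.0 13.0 z 17.0 58.0
182 39 y -19.0 21.0 z 29.0 58.0
186 38 y -18.0 21.0 z 40.0 59.0
190 18 y -18.0 19.0 z 49.0 54.0
```

View pics/w2.png

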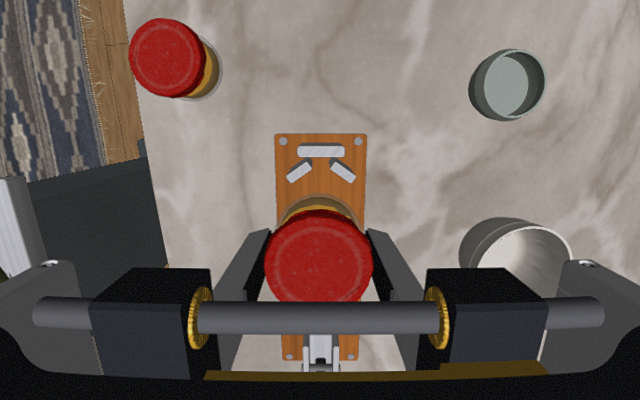

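The jar hangs over the board at (318,259), with the V in front at (320,165) and aligned. In clamp coordinates it is at about x 140, y 1. Now I'll lower it and let go.

Emit:
step_arm --series '[0,0,-30,0,0.7,0,0,-30,0,0.7,0,0,-20,0,0.7,0,0,-8,0,0.7,0,0,-3,0,0.7,0,0,0,0,0.7,0,0,0,0,0.7]'

```text
clock: 4.7
eef_pos: [492.9, 120.7, 68.1]
eef_rot: [3.141, -0.0, 1.509]
wrist_force: [-0.3, 0.1, -2.2]
finger_gap: 56.6
finger_force: 20.0
```

Emit:
step_arm --series '[0,0,-1,0,0.7,0,0,-0.5,0,0.7,0,0,0,0,0.7,0,0,0,0,0.7]'

```text
clock: 5.2
eef_pos: [492.9, 120.4, 66.9]
eef_rot: [3.141, 0.0, 1.509]
wrist_force: [-2.7, -3.8, 8.1]
finger_gap: 56.7
finger_force: 20.0
```

Emit:
step_arm --series '[0,0,0,0,0.15,0,0,0,0,0.1,0,0,0,0,0.1,0,0,0,0,0.1,0,0,20,0,0.1,0,0,40,0,0.1,0,0,50,0,0.1,0,0,50,0,0.1,0,-20,0,0,0,0,-30,0,0,0,0,-30,0,0,0,0,0,0,0,0,0,0,0,0,0]'

```text
clock: 6.82
eef_pos: [492.6, 40.9, 225.9]
eef_rot: [-3.142, -0.0, 1.509]
wrist_force: [0.4, -0.6, -0.2]
finger_gap: 93.4
finger_force: 0.0
```

```bash
python3 red.py w3
python3 - <<'E'
from h import *
z=np.load('w3.npz');P=z['P'];o=np.array([484.3,-17.1]);a=np.radians(86.39);u=np.array([np.cos(a),np.sin(a)]);v=np.array([-u[1],u[0]])
Q=np.dstack([(P[...,:2]-o)@u,(P[...,:2]-o)@v,P[...,2]])
ok=(abs(Q[...,1])<60)&(Q[...,0]>-60)&(Q[...,0]<210)
for lo,hi in((5,11),(50,64),(66,85),(120,175)):
    s=Q[ok&(Q[...,2]>lo)&(Q[...,2]<hi)]
    if len(s):print(lo,np.percentile(s,1,0).round(1),np.percentile(s,99,0).round(1))
E
```

```text
6.825 [492.6  40.9 225.9] [-3.142 -0.     1.509] 93.41121669195971
red [191.   6.] [164   0  53  17 611] ((382.95159912109375, 230.7212371826172), 22.047006607055664) 66.4836006164966
red [313. 115.] [ 285   85   58   60 2749] ((492.5194396972656, 119.09662628173828), 27.762659072875977) 74.65280439621756
5 [-56.6 -44.9   5.2] [195.9  42.6   8.8]
50 [ 33.4 -26.7  50.1] [190.7  24.3  61.5]
66 [  0.9 -25.1  68.6] [161.9  25.9  76.9]
120 [-25.  -11.6 120.4] [ 21.3   9.1 165.4]
```

View pics/w3.png

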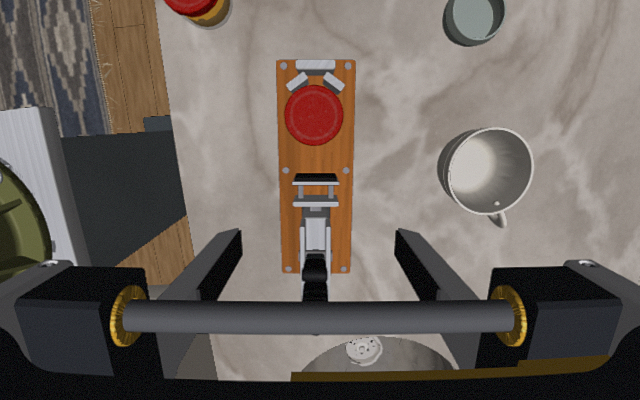

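The jar stands free at (313,115), at clamp x 136 and y 0, with its cap level. The jaw plate is at (316,180) and the grip at (315,270). Next I'll turn the gripper 90° and move above the trigger.

Emit:
step_arm --series '[-1,-8,4,0.175,0,-1,-8,0,0.175,0,-1,-8,0,0.175,0,-1,-9,0,0.175,0,-1,-9,0,0.175,0,-1,-9,0,0.175,0,-1,-9,0,0.175,0,-1,-9,0,0.173,0,-1.5,-7.5,0,0.173,0,0,0,0,0,0,0,0,0,0,0]'

```text
clock: 8.25
eef_pos: [483.2, -35.3, 229.9]
eef_rot: [3.142, -0.0, 3.076]
wrist_force: [0.0, 0.1, 0.4]
finger_gap: 94.0
finger_force: 0.0
```

```bash
cat > view.py <<'E'
from h import *
import sys
n=sys.argv[1]; print(manip.read_state()['joints'].round(2))
o=np.array([484.3,-17.1]);a=np.radians(86.39);u=np.array([np.cos(a),np.sin(a)]);v=np.array([-u[1],u[0]])
out=[]
for c in ('wrist','scene','top'):
    im,d,i=cam(c);P=pts(d,i); Q=np.dstack([(P[...,:2]-o)@u,(P[...,:2]-o)@v,P[...,2]]); np.savez(f'{n}_{c}.npz',im=im,Q=Q)
    out.append(im)
big=cv2.resize(out[1][200:320,260:440],(800,533),interpolation=cv2.INTER_CUBIC)
cv2.imwrite(f'pics/{n}_scene.png',big); cv2.imwrite(f'pics/{n}_wrist.png',out[0]);cv2.imwrite(f'pics/{n}_top.png',out[2])
Q=np.load(f'{n}_top.npz')['Q']
# plates of jaw and jar by x histogram (z 40..62, |y|<26)
s=Q[(abs(Q[...,1])<26)&(Q[...,2]>46)&(Q[...,2]<63)&(Q[...,0]>36)&(Q[...,0]<150)]
h,_=np.histogram(s[:,0],np.arange(36,150,2)); print('top plates',[(36+2*k,int(c)) for k,c in enumerate(h) if c>4])
s=Q[(abs(Q[...,1])<35)&(Q[...,2]>70)&(Q[...,2]<80)&(Q[...,0]>80)]
if len(s):print('cap',cv2.minEnclosingCircle(s[:,:2].astype(np.float32)),np.median(s[:,2]))
E
python3 view.py a
python3 - <<'E'
import numpy as np
Q=np.load('a_wrist.npz')['Q']
s=Q[(abs(Q[...,1])<20)&(Q[...,2]>110)&(Q[...,2]<175)&(abs(Q[...,0])<50)]
for lo,hi in((-50,-10),(-10,50)):
    t=s[(s[:,0]>lo)&(s[:,0]<hi)]
    if len(t):print(len(t),np.percentile(t,2,0).round(1),np.percentile(t,98,0).round(1))
E
```

```text
[-0.15  0.15  1.7   0.    1.29 -1.65]
top plates [(40, 7), (42, 23), (44, 23), (46, 29), (66, 22), (68, 25), (70, 22), (72, 25)]
cap ((136.93431091308594, 1.8276262283325195), 28.550277709960938) 75.26165993958853
895 [-36.8 -10.2 115.4] [-20.5  10.9 165.7]
875 [-1.000e-01 -9.600e+00  1.122e+02] [ 20.3   8.9 165. ]
```

View pics/a_wrist.png

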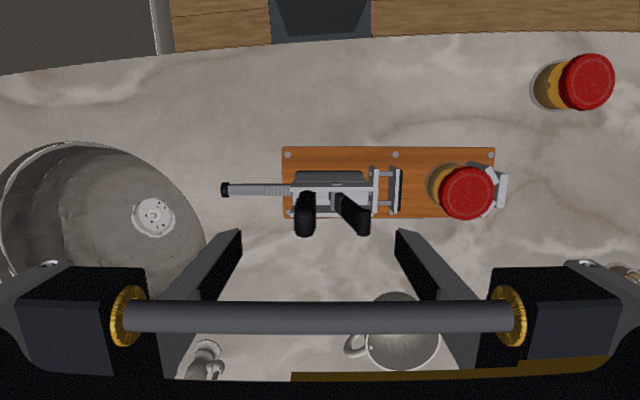

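The grip at (305,213) and trigger at (350,212) lie between the open fingers, and their measured extents match the frame. Now I'll descend.

Emit:
step_arm --series '[0,0,-25,0,0,0,0,-25,0,0,0,0,-22,0,0,0,0,-15,0,0,0,-2.5,0,0,0,0,0,0,0,0.1,0,0,0,0,0.15,0,0,0,0,0.15]' --squeeze 25

```text
clock: 9.4
eef_pos: [483.3, -38.4, 143.5]
eef_rot: [-3.142, 0.001, 3.08]
wrist_force: [0.1, 0.8, 0.6]
finger_gap: 80.0
finger_force: 0.6
```

First squeeze and release.

Emit:
step_arm --series '[0,0,0,0,0.75,0,0,0,0,0.75,0,0,0,0,0.75,0,0,0,0,0.75,0,0,0,0,0.75,0,0,0,0,0.75,0,0,0,0,0.75,0,0,0,0,0.75]'

```text
clock: 10.4
eef_pos: [483.3, -37.4, 143.3]
eef_rot: [3.139, 0.001, 3.08]
wrist_force: [0.1, 11.2, 5.7]
finger_gap: 32.9
finger_force: 25.1
```

```bash
python3 view.py b
```

```text
[-0.15  0.25  1.8   0.    1.09 -1.66]
top plates [(48, 16), (50, 23), (52, 26), (54, 13), (72, 18), (74, 24), (76, 21), (78, 22), (80, 9)]
cap ((136.85699462890625, 1.9706001281738281), 28.404605865478516) 75.30773159684293
```

Emit:
step_arm --series '[0,0,0,0,0.15,0,0,0,0,0.15,0,0,0,0,0.15,0,0,0,0,0.15,0,0,0,0,0.15,0,0,0,0,0.15]'

```text
clock: 11.3
eef_pos: [483.0, -38.5, 142.9]
eef_rot: [-3.142, -0.0, 3.08]
wrist_force: [-0.4, 0.7, -1.0]
finger_gap: 79.7
finger_force: 0.4
```

```bash
python3 view.py c
```

```text
[-0.16  0.25  1.8  -0.    1.09 -1.66]
top plates [(48, 15), (50, 25), (52, 24), (54, 16), (72, 17), (74, 23), (76, 24), (78, 21), (80, 11)]
cap ((137.01983642578125, 2.128915309906006), 28.51932716369629) 75.41286665216353
```

View pics/c_scene.png

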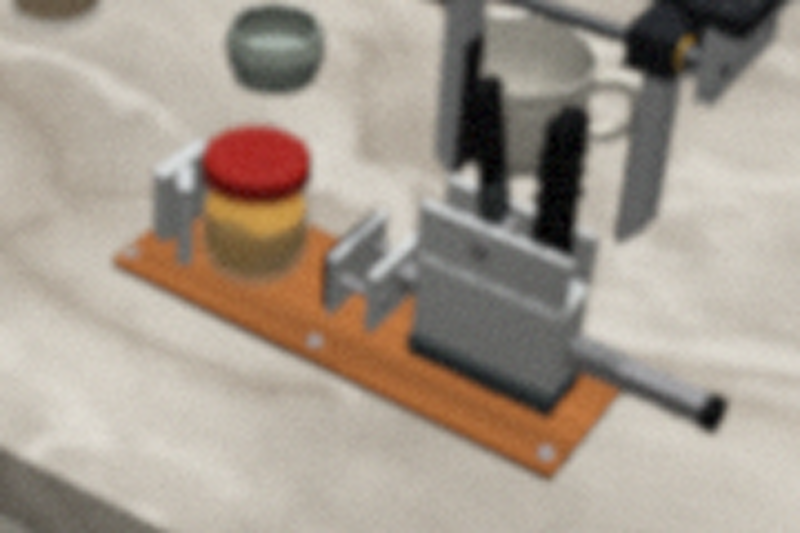

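The crop shows the jar upright in front of the V at (255,200), the jaw plates at (350,265) and (395,280), and the jaw advanced about 7 mm. The trigger is clear again, so I'll keep pumping.

Emit:
step_arm --series '[0,0,0,0,0.75,0,0,0,0,0.75,0,0,0,0,0.75,0,0,0,0,0.75,0,0,0,0,0.75,0,0,0,0,0.75,0,0,0,0,0.15,0,0,0,0,0.15,0,0,0,0,0.15,0,0,0,0,0.15,0,0,0,0,0.75,0,0,0,0,0.75,0,0,0,0,0.75,0,0,0,0,0.75,0,0,0,0,0.75,0,0,0,0,0.15,0,0,0,0,0.15,0,0,0,0,0.15,0,0,0,0,0.15]'

```text
clock: 13.82
eef_pos: [482.9, -38.6, 142.7]
eef_rot: [-3.141, -0.001, 3.08]
wrist_force: [0.8, 0.8, -1.3]
finger_gap: 69.4
finger_force: 0.4
```

```bash
python3 view.py d
```

```text
[-0.16  0.25  1.8  -0.    1.09 -1.66]
top plates [(40, 5), (42, 5), (44, 5), (54, 5), (60, 8), (62, 22), (64, 24), (66, 20), (84, 8), (86, 26), (88, 25), (90, 22), (92, 17)]
cap ((136.97715759277344, 1.8977898359298706), 28.537012100219727) 75.35338067403188
```

Emit:
step_arm --series '[0,0,0,0,0.75,0,0,0,0,0.75,0,0,0,0,0.75,0,0,0,0,0.75,0,0,0,0,0.75,0,0,0,0,0.75,0,0,0,0,0.15,0,0,0,0,0.15,0,0,0,0,0.15,0,0,0,0,0.15,0,0,0,0,0.15]'

```text
clock: 15.35
eef_pos: [482.9, -38.6, 142.8]
eef_rot: [-3.141, -0.0, 3.08]
wrist_force: [0.1, 0.4, -0.9]
finger_gap: 78.7
finger_force: 0.4
```

```bash
python3 view.py e
```

```text
[-0.16  0.25  1.8  -0.    1.09 -1.66]
top plates [(40, 5), (46, 5), (48, 5), (56, 5), (70, 22), (72, 25), (74, 24), (92, 8), (94, 21), (96, 27), (98, 20), (100, 19)]
cap ((136.95681762695312, 1.9479621648788452), 28.54262924194336) 75.3619732181362
```

Emit:
step_arm --series '[0,0,0,0,0.75,0,0,0,0,0.75,0,0,0,0,0.75,0,0,0,0,0.75,0,0,0,0,0.75,0,0,0,0,0.75,0,0,0,0,0.15,0,0,0,0,0.15,0,0,0,0,0.15,0,0,0,0,0.15,0,0,0,0,0.15]'

```text
clock: 16.88
eef_pos: [482.9, -38.6, 142.8]
eef_rot: [-3.141, -0.0, 3.08]
wrist_force: [-0.9, 1.6, -0.9]
finger_gap: 78.1
finger_force: 0.5
```

```bash
python3 view.py f
```

```text
[-0.16  0.25  1.8  -0.    1.09 -1.66]
top plates [(40, 6), (44, 6), (48, 6), (52, 5), (64, 5), (78, 22), (80, 20), (82, 28), (102, 24), (104, 25), (106, 21), (108, 14)]
cap ((138.11932373046875, 2.0546305179595947), 28.411741256713867) 75.41326368472153
```

Emit:
step_arm --series '[0,0,0,0,0.75,0,0,0,0,0.75,0,0,0,0,0.75,0,0,0,0,0.75,0,0,0,0,0.75,0,0,0,0,0.75]'

```text
clock: 17.77
eef_pos: [483.5, -37.4, 143.5]
eef_rot: [3.14, 0.001, 3.08]
wrist_force: [1.0, 9.8, 5.3]
finger_gap: 32.6
finger_force: 25.1
```

```bash
python3 view.py g
```

```text
[-0.15  0.25  1.8   0.    1.09 -1.66]
top plates [(44, 5), (46, 5), (48, 5), (52, 5), (64, 5), (68, 6), (74, 5), (84, 9), (86, 23), (88, 20), (90, 24), (106, 14), (108, 23), (110, 24), (112, 17), (114, 13)]
cap ((143.10739135742188, 1.6219085454940796), 28.361709594726562) 75.45630751734996
```

Emit:
step_arm --series '[0,0,0,0,0.15,0,0,0,0,0.15,0,0,0,0,0.15,0,0,0,0,0.15,0,0,0,0,0.75,0,0,0,0,0.75,0,0,0,0,0.75,0,0,0,0,0.75,0,0,0,0,0.75,0,0,0,0,0.75,0,0,0,0,0.75]'

```text
clock: 19.3
eef_pos: [483.3, -37.4, 143.3]
eef_rot: [3.139, 0.001, 3.08]
wrist_force: [-0.3, 10.5, 4.0]
finger_gap: 33.1
finger_force: 25.0
```

```bash
python3 view.py i
python3 - <<'E'
import numpy as np
for n,a,b in(('a',56,0),('c',62,0),('d',75,0),('e',83,0),('f',93,0),('g',99,0),('i',101,0)):
    Q=np.load(n+'_top.npz')['Q']
    s=Q[(abs(Q[...,1])<26)&(Q[...,2]>46)&(Q[...,2]<63)&(Q[...,0]>a-25)&(Q[...,0]<a+25)]
    r=s[(s[:,0]<a)&(s[:,0]>a-18)&(abs(s[:,1])>9)];p=s[(s[:,0]>a)&(s[:,0]<a+22)&(abs(s[:,1])>9)]
    print(n,np.median(r[:,0]).round(1),np.median(p[:,0]).round(1),(np.median(p[:,0])-np.median(r[:,0])).round(1))
E
```

```text
[-0.15  0.25  1.8   0.    1.09 -1.66]
top plates [(44, 6), (46, 5), (48, 5), (52, 5), (58, 5), (66, 5), (74, 6), (80, 5), (88, 9), (90, 19), (92, 24), (94, 27), (106, 12), (108, 23), (110, 24), (112, 17), (114, 13)]
cap ((142.9759979248047, 1.6551560163497925), 28.463260650634766) 75.4681229239248
a 44.6 69.6 25.0
c 52.3 76.0 23.7
d 65.0 88.6 23.6
e 73.4 96.7 23.3
f 81.6 104.8 23.2
g 88.3 110.6 22.3
i 92.8 110.7 18.0
```

View pics/i_scene.png

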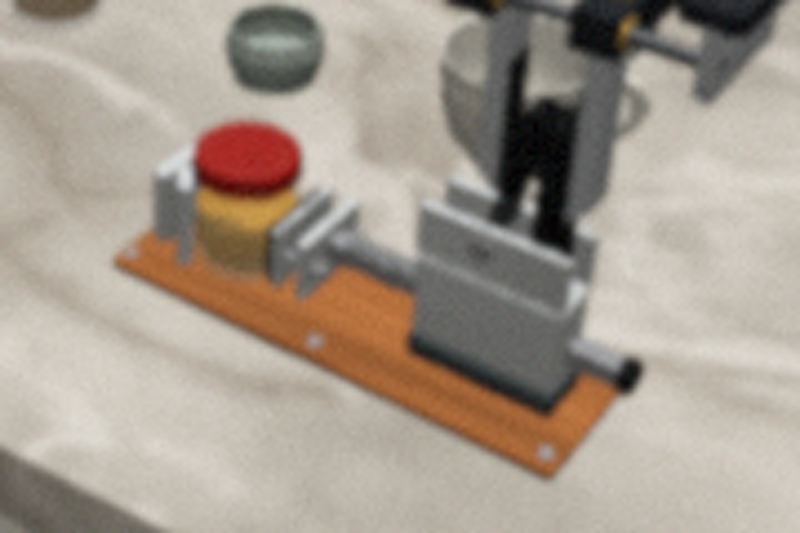

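The crop shows the jar upright in the V at (248,200), with the pad pressed on it and visibly sprung back (about 5 mm). I'll hold for a second to check for creep.

Emit:
step_arm --series '[0,0,0,0,0.75,0,0,0,0,0.75,0,0,0,0,0.75,0,0,0,0,0.75,0,0,0,0,0.75,0,0,0,0,0.75,0,0,0,0,0.75,0,0,0,0,0.75,0,0,0,0,0.75,0,0,0,0,0.75]'

```text
clock: 20.7
eef_pos: [483.3, -37.4, 143.3]
eef_rot: [3.139, 0.001, 3.08]
wrist_force: [-0.9, 11.2, 4.6]
finger_gap: 33.0
finger_force: 25.0
```

```bash
python3 view.py j
python3 - <<'E'
import numpy as np
for n in 'ij':
    a=101;Q=np.load(n+'_top.npz')['Q']
    s=Q[(abs(Q[...,1])<26)&(abs(Q[...,1])>9)&(Q[...,2]>46)&(Q[...,2]<63)]
    r=s[(s[:,0]<a)&(s[:,0]>a-18)];p=s[(s[:,0]>a)&(s[:,0]<a+22)]
    print(n,np.median(r[:,0]).round(1),np.median(p[:,0]).round(1))
E
```

```text
[-0.15  0.25  1.8   0.    1.09 -1.66]
top plates [(42, 6), (44, 6), (46, 5), (48, 5), (52, 6), (54, 6), (56, 5), (58, 5), (70, 8), (74, 6), (88, 7), (90, 19), (92, 25), (94, 29), (106, 12), (108, 22), (110, 26), (112, 16), (114, 12)]
cap ((143.0502471923828, 1.619513750076294), 28.54081153869629) 75.38580981161635
i 92.8 110.7
j 93.4 110.7
```

It is stable: the pad is sprung back about 5 mm, the jar is seated and the trigger is still squeezed. Handing in.

```bash
python3 -c "
from cell import manip; print(manip.sign_off())"
```

```text
the job is handed in; nothing more can be done
None
```

I handed the job in at about 21 s with the trigger still squeezed: the jar stands upright in the V and the pad is sprung back about 5 mm (2–14 mm allowed); the sign-off returned no verdict.

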